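# Look at a turned piece through a loupe held at the marked height

## Robot

A 7-joint arm with a two-finger parallel gripper is mounted at the origin on a cart in front of the work surface, level with it; the furniture and walls round the work are solid. World frame = base frame: x ahead of the robot, y to its left, z up, the work surface at z = 0. Lengths are in m, angles in rad, forces in N, time in s.
With the tool pointing down it reaches from about 0.35 to 0.775 m from the base axis. Payload 3.1 kg.
Tool frame: the origin (TCP) lies at the very end of the fingers, on their centre line; the grasp point (between the pads) lies 19 mm behind it (grasp_offset is the distance from the TCP to the grasp point, in m); y points along the fingers, z is the direction in which the jaws open and shut, and the axes are right-handed (so a half turn about y gives the same grasp; the last joint's range is limited). The gripper opens to 85 mm and grips with 20 to 120 N. Pads are 22 mm wide; open, the fingers measure 114 mm over their backs; the gripper's body (76 mm by 85 mm) begins 54 mm behind the grasp point. The pads swing forward as they close: fully open they stand 13 mm farther back than shut.
Start: joints at [-1.335, 0.311, 0.014, 1.512, -0.004, 1.319, -0.027], TCP at [0.151, 0.529, 0.231] pointing down, gripper open.
Joint ranges: [-2.7, 2.7], [-0.3, 1.91], [-1.27, 1.3], [0.12, 2.57], [-1.44, 4.58], [0.2, 2.03], [-3.05, 3.05]. Speed limits (rad/s): [2.79, 2.79, 3.14, 3.14, 3.14, 3.14, 3.14].

## Interface

Orientations are given as a unit quaternion [w, x, y, z].
In Python, from rig import * gives the robot as it stands. The module is installed in compiled form; this text tells all that it offers.
- The arm moves only by the tool apply_moves, never from a script. Its arguments are lists of equal length, an entry for each row: "linear": the shift along the tool's x, y, z in m, a list of three; "rot": the turn, a rotation vector about the tool's x, y, z in rad, a list of three. A call has 1 to 12 rows; each row shifts and turns the commanded pose from where the row before left it, along the tool's axes as they then stand; what a row does not reach is not made up. A row lasts 1/12 s, in which the tool goes at most 41.7 mm and 7.16 degrees, less where a joint would pass 70% of its speed; a pose out of reach is approached as far as the arm can. A call with a gripper value outside its range is refused whole. "fingers" is the finger opening in m, from 0 to 0.0854, set as the call begins (left out, the last holds). The fingers move at their own pace and stop on an object; "squeeze" is the grip in N (left out, the last holds). Time passes only in rows, so rows that do not move let the fingers close. It gives the time, the measured TCP pose, the force and the opening at its end, in the units of the state.
- state(): the state, without advancing time (a new reading comes with each control period).
- get_image(name): name is "side" or "top"; returns a dict with "frame" (480x640x3 uint8, red, green, blue), "fx", "fy", "cx", "cy" (pixels), "R" (3x3) and "t" (3): a world point X has camera coordinates R X + t. Camera axes: x right, y down, z forward; pixel columns grow to the right and rows downward; lengths in m; the calibration is good to about 2 mm. A picture is of the moment at which its call begins. There is no depth.
- close_job(): hands the job in, once; it reports no verdict.
The state is a dict: "time": time; "joint_positions": joint angles; "joint_velocities": joint speeds; "joint_torque": joint torques, N m; "tcp_pos": TCP position; "tcp_rot": TCP orientation; "wrist_force": force on the tool from outside, world axes, zero at the start; "ft_torque": the same for the moment, N m; "opening": opening from 0.0 (shut) to 1.0 (fully open).
Only numpy, scipy, OpenCV 4.12 (cv2) and the standard library are available. Lean on these libraries where they do the work, as an engineer would, in place of code of your own. Each camera call takes 0.05 s, during which the arm holds its last target.

## Task

Stand the small turned wooden piece upright on the middle of the round cork pad of the inspection stand and let go of it. Then take the loupe out of its cradle by the handle and hold it still with the lens level, centred over the piece, and at the same height as the red collar on the stand's post; the program finishes while the gripper is still holding the loupe there. Never let the loupe touch the piece, and do not shift the red collar, the tape roll, the sanding block or the dark wooden bar.

Things in the scene. Friction and masses are not known exactly. Their poses are not given: they have to be found in the camera images.
- piece_center (a point): Centre of the small turned piece of pale wood (round belly, narrower head), upright and loose on the worktop, left or right of the stand; 36 mm across the belly, where to grip it, 52 mm tall, 0.05 kg. The point lies on its axis, 26 mm above its flat foot; z points up. The black lathe stands at the left of the worktop, beyond about y = 0.43 m: swing in high from there.
- piece: The turned piece itself; origin at the centre of its foot, z up its axis.
- stand: Inspection stand, fixed to the worktop: dark wooden foot 200 x 90 x 14 mm with a cork pad and an upright steel post. Origin at the middle of the foot's underside; x runs from the pad to the post. The pad's centre is at x = -45 mm, the post (10 mm thick, ends in a black ball 209 mm above the worktop) at x = +70 mm, both at y = 0. The post end faces roughly away from the robot.
- pad_center (a point): Centre of the top face of the cork pad (52 mm across, brass rim) on the stand, 19 mm above the worktop; the piece belongs here. Axes as the stand's.
- collar_mark (a point): Mid-height of the red collar (24 mm in diameter, 12 mm high, with a brass thumb screw) on the stand's post, on the post's axis. It marks the height of the lens. It is set between 115 and 165 mm above the worktop, differently each time, and would slide if pushed hard.
- cradle: Pale wooden cradle fixed to the worktop, on one side of the stand (left or right), the loupe lying level in it. Foot 125 x 60 x 10 mm; two forked supports carry the loupe, one 8 mm thick under the brass neck and one 12 mm thick under the end of the handle, with 77 mm free between them; the fork tips rise to at most 53 mm above the worktop. Origin on the worktop below the lens centre; x points from the handle to the lens, roughly away from the robot.
- lens_center (a point): Centre of the loupe's lens, half-way through its rim (rim 60 mm in diameter, 8 mm thick). x points from the handle to the lens, z is square to the lens and points up in the cradle. It starts 50 mm above the worktop.
- loupe_grip (a point): Place to grip the loupe: on the handle's centre line, 80 mm behind the lens centre (in -x of the lens), mid-way between the cradle's forks and about 13 mm from the loupe's centre of mass. The handle here is a straight wooden bar 14 mm wide (along y) and 20 mm high with flat upright sides, its centre line in the plane of the lens; it reaches from 52 to 148 mm behind the lens centre. Lifts straight up out of the cradle. Axes as the lens's.
- loupe: The loupe itself, loose, 0.09 kg; origin at the lens centre.
- tape_roll: Roll of masking tape lying loose on the worktop, 96 mm in diameter, 24 mm high; origin under its centre. Stays where it is.
- sander: Brown sanding block, loose, 52 x 68 x 24 mm; origin under its centre. Stays where it is.
- blank: Dark wooden bar (pen blank), loose, 22 x 150 x 22 mm, long along its y; origin under its centre. Lies crosswise between the robot and the stand and stays where it is.
Things that resemble listed ones, but are neither listed nor needed, are in the scene too. Leave any turquoise look-alike of the loupe alone.

How it is judged:
By the outcome, as a careful person would: the job done as asked, in the order asked, and still so for the second after the job is handed in, while the arm keeps its last pose, push and grip.
It also fails if it takes over 50 s, if anything falls off the work surface, if the arm or the gripper's body presses on something with over 40 N, if the wrist force passes 120 N, or if a joint passes its speed limit or range.

## Working session

There is one attempt and no reset: what is moved stays moved. The work goes in short steps, Python scripts to look and compute and a tool call to move; the robot and the scene stay as the last step left them, time stands still between calls to the robot, and variables do not carry over. Pictures are saved under pics/ and viewed, and the job is handed in when it is done.

Besides the shell and the picture viewer there is one more tool, called after "Call:" in YAML: its name, and indented under it one key for each argument. apply_moves: Moves the arm, as the interface text tells. Its arguments: {"type":"object","properties":{"linear":{"type":"array","items":{"type":"array","items":{"type":"number"}}},"rot":{"type":"array","items":{"type":"array","items":{"type":"number"}}},"fingers":{"type":"number"},"squeeze":{"type":"number"}},"required":["linear","rot"]}

```bash
mkdir -p pics
python3 - <<'E'
from rig import *
import cv2,pickle
for n in("side","top"):
    d=get_image(n); cv2.imwrite(f"pics/{n}0.png",d["frame"][:,:,::-1]); pickle.dump(d,open(f"{n}0.pkl","wb"))
    print(n,d["fx"],d["fy"],d["cx"],d["cy"],d["R"],d["t"])
s=state();print({k:s[k] for k in("time","tcp_pos","tcp_rot","opening","wrist_force")})
E
```

```text
side 555.7636262745564 555.7636262745564 319.3557429014408 249.92165973995404 [[-0.96787757 -0.25137611 -0.00480148]
 [-0.12863075  0.51149715 -0.84960273]
 [ 0.21602578 -0.82169381 -0.52740132]] [0.5724465  0.15963322 1.11251032]
top 498.63714705359433 498.63714705359433 323.14597037267896 238.1071384466391 [[ 9.26332656e-03 -9.99956891e-01  6.37562712e-04]
 [-9.93357484e-01 -9.27531969e-03 -1.14694716e-01]
 [ 1.14695685e-01  4.29126919e-04 -9.93400582e-01]] [-0.00445617  0.5704079   1.0608931 ]
{'time': 0.1, 'tcp_pos': array([0.15064205, 0.52828414, 0.2303202 ]), 'tcp_rot': array([-0.69954491,  0.70105129, -0.0979624 ,  0.09781294]), 'opening': 1.0016412639059857, 'wrist_force': array([0.49389174, 0.48128976, 0.10454393])}
```

View pics/side0.png

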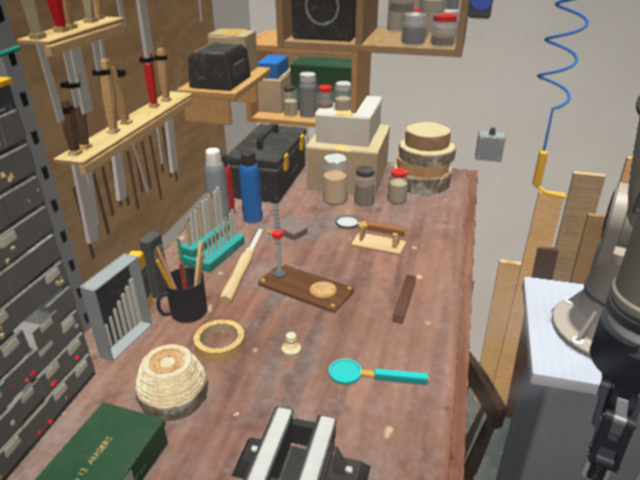

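View pics/top0.png

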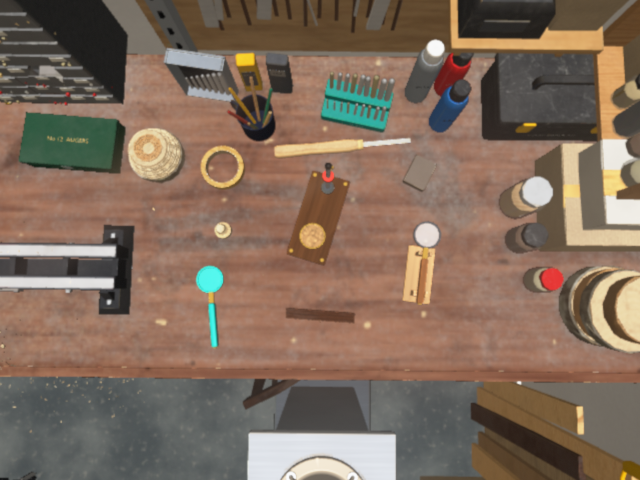

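The top view shows the piece at about (222,230), the pad at (312,236), the post and red collar at (328,175), and the real loupe (lens 426,235, handle 424,275) on a pale cradle. The turquoise one at (210,280) is the decoy. I'll enlarge these to confirm.

Run:
```python
import cv2,numpy as np
t=cv2.imread("pics/top0.png");s=cv2.imread("pics/side0.png")
c=t[150:330,190:450]; cv2.imwrite("pics/topc.png",cv2.resize(c,None,fx=3,fy=3,interpolation=cv2.INTER_CUBIC))
c=s[190:390,180:440]; cv2.imwrite("pics/sidec.png",cv2.resize(c,None,fx=3,fy=3,interpolation=cv2.INTER_CUBIC)[:600])
```

```text
(no output)
```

View pics/topc.png

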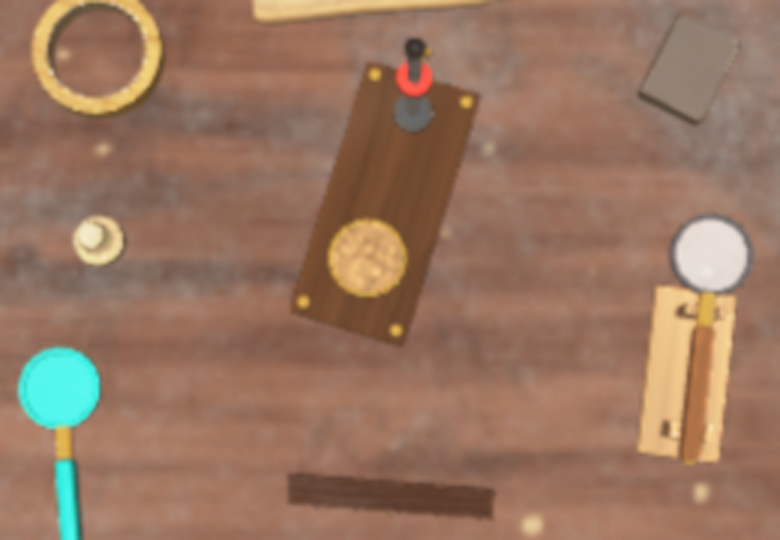

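View pics/sidec.png

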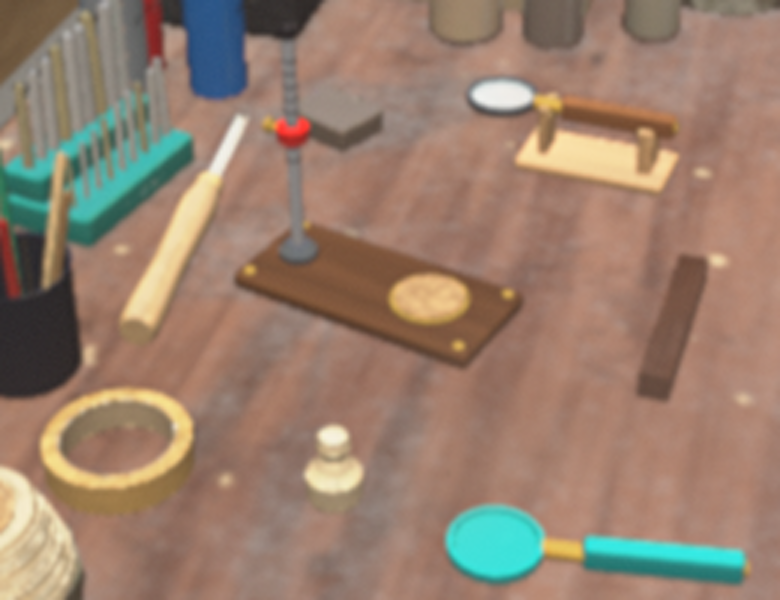

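```bash
cat > h.py <<'E'
import numpy as np,cv2,pickle
from scipy.spatial.transform import Rotation as Rn
def load(n): return pickle.load(open(n,"rb"))
def ray(d,u,v):
    c=-d["R"].T@d["t"]; r=d["R"].T@np.array([(u-d["cx"])/d["fx"],(v-d["cy"])/d["fy"],1]); return c,r/np.linalg.norm(r)
def plane(d,u,v,z):
    c,r=ray(d,u,v); return c+r*(z-c[2])/r[2]
def proj(d,X):
    p=d["R"]@np.asarray(X)+d["t"]; return np.array([d["fx"]*p[0]/p[2]+d["cx"],d["fy"]*p[1]/p[2]+d["cy"]])
def tri(d1,p1,d2,p2):
    c1,r1=ray(d1,*p1);c2,r2=ray(d2,*p2)
    s=np.linalg.lstsq(np.c_[r1,-r2],c2-c1,rcond=None)[0]
    a=c1+s[0]*r1;b=c2+s[1]*r2; return (a+b)/2,np.linalg.norm(a-b)
def blobs(d,roi,lo,hi,amin=15):
    x0,y0,x1,y1=roi; hsv=cv2.cvtColor(np.ascontiguousarray(d["frame"][y0:y1,x0:x1]),cv2.COLOR_RGB2HSV)
    m=cv2.inRange(hsv,np.array(lo),np.array(hi))
    n,l,st,ce=cv2.connectedComponentsWithStats(m)
    o=[]
    for i in range(1,n):
        if st[i,4]>=amin:
            cs,_=cv2.findContours((l==i).astype(np.uint8),cv2.RETR_EXTERNAL,cv2.CHAIN_APPROX_NONE)
            o.append((st[i,4],ce[i]+[x0,y0],(st[i,:4]+[x0,y0,0,0]),max(cs,key=len)[:,0]+[x0,y0]))
    return sorted(o,key=lambda q:-q[0])
def ell(c):
    return cv2.fitEllipse(cv2.convexHull(c.astype(np.float32)))
E
python3 - <<'E'
from h import *
T=load("top0.pkl");S=load("side0.pkl")
def show(name,bl,k=3):
    for b in bl[:k]: print(name,b[0],b[1].round(1),b[2],[np.round(x,1) for x in ell(b[3])] if len(b[3])>5 else"")
for nm,d,r in(("T",T,(290,150,360,270)),("S",S,(255,210,360,310))):
    show(nm+" pad",blobs(d,r,(11,90,150),(28,255,255),8),8)
    show(nm+" red",blobs(d,r,(0,190,150),(6,255,255),8))
show("T piece",blobs(T,(205,212,240,248),(15,40,150),(35,255,255)))
show("S piece",blobs(S,(270,320,310,365),(12,40,130),(35,255,255)))
show("T lens",blobs(T,(405,215,450,255),(0,0,180),(179,45,255)))
show("S lens",blobs(S,(330,210,365,232),(0,0,180),(179,45,255)))
show("T handle",blobs(T,(395,235,450,310),(3,130,60),(12,255,185)))
show("S handle",blobs(S,(355,215,412,240),(3,130,60),(13,255,200)))
show("T cradle",blobs(T,(395,235,450,310),(13,60,160),(30,255,255)))
show("S cradle",blobs(S,(340,215,412,260),(13,60,160),(30,255,255)))
E
```

```text
T pad 549 [312.  235.4] [299 223  27  26] [array([312. , 235.4]), array([26. , 26.5]), np.float64(87.5)]
T pad 236 [314.7 151.7] [290 150  65   7] [array([321., 152.]), array([14. , 66.3]), np.float64(87.2)]
T pad 16 [345.  183.5] [343 182   5   4] [array([345. , 183.5]), array([3.4, 4.2]), np.float64(90.0)]
T pad 15 [314.6 174.4] [313 173   4   4] [array([314.7, 174.3]), array([3.6, 4.3]), np.float64(135.0)]
T pad 14 [321.5 259.7] [320 258   4   4] [array([321.5, 260. ]), array([3.4, 4.2]), np.float64(0.0)]
T pad 13 [290.8 250. ] [290 248   3   5] [array([290.5, 250. ]), array([3.4, 4.2]), np.float64(0.0)]Traceback (most recent call last):
  File "<stdin>", line 6, in <module>
  File "<stdin>", line 4, in show
  File "h.py", line 25, in ell
    return cv2.fitEllipse(cv2.convexHull(c.astype(np.float32)))
           ~~~~~~~~~~~~~~^^^^^^^^^^^^^^^^^^^^^^^^^^^^^^^^^^^^^^
cv2.error: OpenCV(4.12.0) /io/opencv/modules/imgproc/src/shapedescr.cpp:361: error: (-201:Incorrect size of input array) There should be at least 5 points to fit the ellipse in function 'fitEllipseNoDirect'
```

```bash
sed -i 's/^def ell.*/def ell(c):\n    if len(cv2.convexHull(c.astype(np.float32)))<5: return []/' h.py
python3 - <<'E'
from h import *
T=load("top0.pkl");S=load("side0.pkl")
def show(name,bl,k=3):
    for b in bl[:k]: print(name,b[0],b[1].round(1),b[2],[np.round(x,1) for x in ell(b[3])] if len(b[3])>5 else"")
for nm,d,r in(("T",T,(280,155,360,270)),("S",S,(255,210,360,320))):
    show(nm+" pad",blobs(d,r,(11,90,150),(28,255,255),6),8)
    show(nm+" red",blobs(d,r,(0,190,150),(6,255,255),8))
show("T piece",blobs(T,(205,212,240,248),(15,40,150),(35,255,255)))
show("S piece",blobs(S,(270,320,310,365),(12,40,130),(35,255,255)))
show("T lens",blobs(T,(405,215,450,255),(0,0,180),(179,45,255)))
show("S lens",blobs(S,(330,210,365,232),(0,0,180),(179,45,255)))
show("T handle",blobs(T,(395,235,450,310),(3,130,60),(12,255,185)))
show("S handle",blobs(S,(355,215,412,240),(3,130,60),(13,255,200)))
show("T cradle",blobs(T,(395,235,450,310),(13,60,160),(30,255,255)))
show("S cradle",blobs(S,(340,215,412,260),(13,60,160),(30,255,255)))
for u,v in((313,174),(345,183.5),(321.7,259.8),(290.8,250.3)): print(plane(T,u,v,.015).round(4))
E
```

```text
T pad 549 [312.  235.4] [299 223  27  26] [array([312. , 235.4]), array([26. , 26.5]), np.float64(87.5)]
T pad 33 [287.5 155.5] [280 155  20   3] []
T pad 16 [345.  183.5] [343 182   5   4] [array([345. , 183.5]), array([3.4, 4.2]), np.float64(90.0)]
T pad 16 [290.5 250. ] [289 248   4   5] [array([290.5, 250. ]), array([3.4, 4.2]), np.float64(0.0)]
T pad 15 [314.6 174.4] [313 173   4   4] [array([314.7, 174.3]), array([3.6, 4.3]), np.float64(135.0)]
T pad 14 [321.5 259.7] [320 258   4   4] [array([321.5, 260. ]), array([3.4, 4.2]), np.float64(0.0)]
T pad 8 [337.6 227.8] [337 226   3   4] []
T pad 6 [332.7 166.5] [332 165   2   4] []
S pad 379 [322.7 289. ] [309 281  28  17] [array([322.8, 289. ]), array([17.1, 27.4]), np.float64(90.1)]
S pad 82 [355.8 240.6] [351 231   9  17] [array([362.8, 236.7]), array([14.3, 28.4]), np.float64(49.9)]
S pad 21 [269.1 231. ] [267 229   5   5] [array([269.2, 231.2]), array([4.4, 5.1]), np.float64(135.0)]
S pad 19 [262.5 279.4] [260 277   6   5] [array([262.4, 279.3]), array([4.3, 5.1]), np.float64(117.0)]
S pad 15 [348.9 287.5] [347 286   5   4] [a
[... 773 characters left out ...]
9] [array([347. , 221.1]), array([ 8.9, 20. ]), np.float64(92.2)]
T handle 145 [422.2 280. ] [418 260   9  41] [array([422.1, 279.4]), array([ 7.5, 41.9]), np.float64(5.9)]
S handle 234 [385.4 228.3] [368 223  37  13] [array([386.5, 228.9]), array([ 8.8, 44.5]), np.float64(100.7)]
T cradle 1313 [417.9 273.4] [402 245  34  60] [array([418.7, 273.7]), array([36.6, 69.9]), np.float64(7.5)]
S cradle 748 [379.4 242.8] [351 232  55  23] [array([379.1, 242. ]), array([24.6, 57.4]), np.float64(96.5)]
S cradle 60 [362.4 223.8] [358 221  11   8] [array([362.5, 223.8]), array([ 7.9, 10.3]), np.float64(110.7)]
[0.7183 0.0252 0.015 ]
[ 0.6971 -0.0473  0.015 ]
[0.524  0.0036 0.015 ]
[0.5445 0.0725 0.015 ]
```

Run:
```python
from h import *
T=load("top0.pkl");S=load("side0.pkl")
def show(name,bl,k=3):
    for b in bl[:k]: print(name,b[0],b[1].round(1),b[2],[np.round(x,1) for x in ell(b[3])] if len(b[3])>5 else"")
for nm,d,r in(("T",T,(310,155,350,200)),("S",S,(262,218,295,250))):
    for q in(110,150,180): show(nm+" red%d"%q,blobs(d,r,(0,q,90),(8,255,255),8)+blobs(d,r,(170,q,90),(180,255,255),4))
pT=(312,235.4);pS=(322.7,289)
pad,e=tri(T,pT,S,pS);print("pad tri",pad.round(4),e.round(4),"planes",plane(T,*pT,.019).round(4),plane(S,*pS,.019).round(4))
print("screws S",[plane(S,u,v,.015).round(4) for u,v in((262.5,279.4),(348.9,287.5),(332.3,304.7))])
lens,e=tri(T,(426.7,234.6),S,(347,221.1));print("lens",lens.round(4),e.round(4),plane(T,426.7,234.6,.05).round(4),plane(S,347,221.1,.05).round(4))
print("piece T belly@.02",plane(T,222.2,229.7,.02).round(4)); 
# post height vs z
P=np.array([.6505,-.001])
```

```text
T red110 108 [327.5 176.5] [321 170  14  13] [array([327.5, 175.7]), array([12.8, 13.1]), np.float64(88.4)]
T red150 89 [327.4 176.7] [321 171  13  11] [array([327.6, 175.9]), array([11. , 13.2]), np.float64(87.4)]
T red180 17 [328.9 179.4] [323 177  11   5] [array([327.8, 178.5]), array([ 5. , 10.5]), np.float64(82.3)]
S red110 94 [277.3 233.8] [272 229  12  10] [array([277.1, 233.2]), array([10.7, 12.2]), np.float64(81.8)]
S red150 75 [277.1 233.7] [272 229  11  10] [array([277.1, 232.9]), array([10.1, 10.6]), np.float64(69.1)]
S red180 56 [277.2 233.8] [272 230  11   8] [array([277. , 232.8]), array([ 8.9, 10.2]), np.float64(98.3)]
pad tri [0.5777 0.0257 0.016 ] 0.001 planes [0.5778 0.0257 0.019 ] [0.5762 0.0297 0.019 ]
screws S [array([0.7169, 0.0219, 0.015 ]), array([0.5234, 0.0049, 0.015 ]), array([0.5443, 0.0736, 0.015 ])]
lens [ 0.5777 -0.2226  0.0515] 0.0006 [ 0.5782 -0.2228  0.05  ] [ 0.5779 -0.2252  0.05  ]
piece T belly@.02 [0.5886 0.2255 0.02  ]
```

Run:
```python
from h import *
T=load("top0.pkl");S=load("side0.pkl")
for n,d,(x0,y0,x1,y1) in(("a",T,(205,215,240,245)),("b",S,(260,215,300,245)),("c",S,(270,325,315,365)),("d",T,(400,215,445,310))):
    c=d["frame"][y0:y1,x0:x1,::-1]; cv2.imwrite(f"pics/z{n}.png",cv2.resize(c,None,fx=8 if n=='d' else 6,fy=6,interpolation=cv2.INTER_NEAREST) if n=='d' else cv2.resize(c,None,fx=12,fy=12,interpolation=cv2.INTER_NEAREST))
```

```text
(no output)
```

View pics/zb.png

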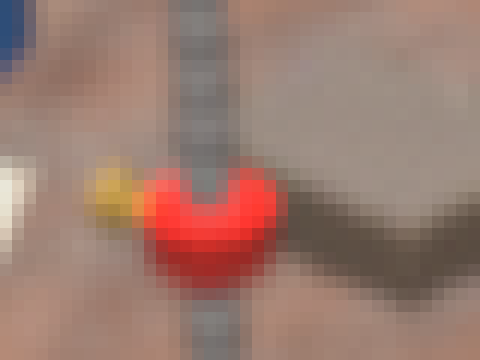

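View pics/zc.png

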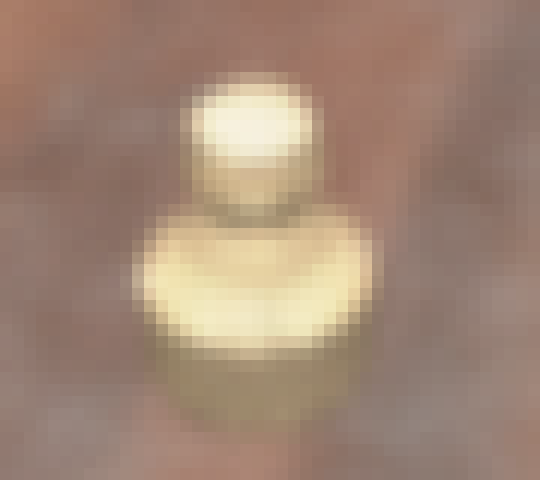

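View pics/za.png

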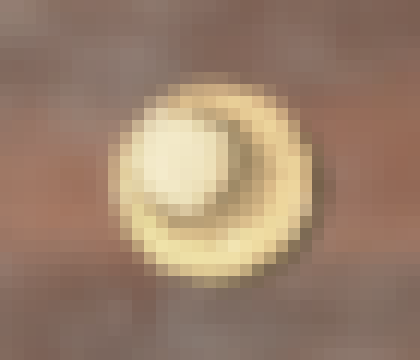

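View pics/zd.png

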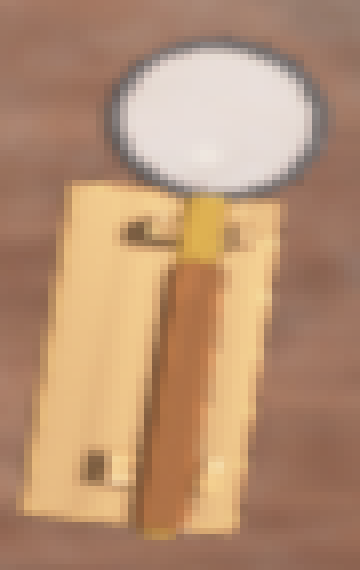

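Run:
```python
from h import *
T=load("top0.pkl");S=load("side0.pkl")
print("belly tri",tri(T,(222.2,229.6),S,(290.8,347)))
print("head top T",plane(T,219.7,227.8,.052).round(4),"S",plane(S,290.6,335,.052).round(4), tri(T,(219.7,227.8),S,(290.6,335)))
for z in(.018,.02,.022): print(plane(T,222.2,229.6,z).round(4),plane(S,290.8,347,z).round(4))
# stand
pe=np.array([.5343,.038]);po=np.array([.7077,-.011]); 
sc=np.array([plane(T,u,v,.0145)[:2] for u,v in((314.6,174.4),(345,183.5),(321.5,259.7),(290.5,250.0))])
c=sc.mean(0); d=sc[:2].mean(0)-sc[2:].mean(0); print("screw c",c.round(4),"yaw",np.degrees(np.arctan2(d[1],d[0])),np.linalg.norm(d)); d/=np.linalg.norm(d)
print("pad from stand",(c-.045*d).round(4)); post=c+.07*d; print("post",post.round(4))
# collar: closest of ray to vertical post
for nm,D,p in(("S",S,(277.4,233.4)),("T",T,(327.5,175.8))):
    cc,r=ray(D,*p); s=np.linalg.lstsq(np.c_[r,-np.array([0,0,1])],np.array([*post,0])-cc,rcond=None)[0]; print(nm,"collar z",s[1].round(4),"miss",(cc+s[0]*r)[:2]-post)
print(tri(S,(277.4,233.4),T,(327.5,175.8)))
# handle axis, T
b=blobs(T,(395,235,450,310),(3,130,60),(12,255,185))[0]
print(b[2]); 
for p in ((424.9,247.5),(423.5,262),(419.5,303)): print(plane(T,*p,.058).round(4),plane(T,*p,.05).round(4))
cr=cv2.minAreaRect(blobs(T,(395,235,450,310),(13,60,160),(30,255,255))[0][3].astype(np.float32));print(cr)
bp=cv2.boxPoints(cr);print([plane(T,*q,.01).round(4) for q in bp])
print("ball top T/S?")
```

```text
belly tri (array([0.58854362, 0.22541075, 0.01992889]), np.float64(0.0006339028826924996))
head top T [0.5885 0.2244 0.052 ] S [0.5866 0.2283 0.052 ] (array([0.58836863, 0.22495202, 0.04896098]), np.float64(0.001149284505086543))
[0.5891 0.2259 0.018 ] [0.5889 0.2234 0.018 ]
[0.5888 0.2255 0.02  ] [0.5882 0.2255 0.02  ]
[0.5886 0.2251 0.022 ] [0.5875 0.2276 0.022 ]
screw c [0.6211 0.0129] yaw -16.62813286709413 0.1801318574341834
pad from stand [0.5779 0.0257]
post [ 0.6881 -0.0072]
S collar z 0.1214 miss [-0.00144486 -0.00051744]
T collar z 0.1228 miss [8.17348737e-06 2.73352842e-04]
(array([ 0.68742353, -0.00708308,  0.12186986]), np.float64(0.0018721749426935112))
[418 260   9  41]
[ 0.5493 -0.2169  0.058 ] [ 0.5501 -0.2185  0.05  ]
[ 0.5183 -0.2135  0.058 ] [ 0.5188 -0.2151  0.05  ]
[ 0.4315 -0.2038  0.058 ] [ 0.4314 -0.2054  0.05  ]
((418.42681884765625, 274.6585388183594), (27.939180374145508, 58.41828155517578), 6.34019136428833)
[array([ 0.4324, -0.173 ,  0.01  ]), array([ 0.5614, -0.1885,  0.01  ]), array([ 0.555 , -0.2505,  0.01  ]), array([ 0.4262, -0.2342,  0.01  ])]
ball top T/S?
```

```bash
cat >> h.py <<'E'
def toR(q): return Rn.from_quat([q[1],q[2],q[3],q[0]]).as_matrix()
def delta(s,pos,zdir=None,ydir=(0,0,-1)):
    "shift in tool axes and rotvec in tool axes to reach pos / jaw dir zdir (world), approach ydir"
    R=toR(s["tcp_rot"]);p=np.array(s["tcp_pos"]); lin=R.T@(np.array(pos)-p)
    if zdir is None: return lin,None
    y=np.array(ydir,float);y/=np.linalg.norm(y);z=np.array([*zdir,0.][:3],float);z-=y*(z@y);z/=np.linalg.norm(z);x=np.cross(y,z)
    out=[]
    for sg in(1,-1):
        G=np.c_[sg*x,y,sg*z]; out.append(Rn.from_matrix(R.T@G).as_rotvec())
    return lin,out
E
python3 - <<'E'
from h import *
from rig import *
s=state();print(toR(s["tcp_rot"]).round(3));print(delta(s,(.5886,.2255,.15),(0,1)))
print(s["time"])
E
```

```text
[[ 0.962 -0.001  0.274]
 [-0.274 -0.002  0.962]
 [ 0.    -1.    -0.002]]
(array([ 0.50418916,  0.08072915, -0.17091761]), [array([ 2.13721211e-03, -2.77760223e-01, -2.12041173e-04]), array([3.05592394e-04, 2.86383081e+00, 3.08013654e-03])])
0.1
```

Call:
apply_moves:
  linear:
    - [0, 0, 0]
    - [0, 0, 0]
    - [0, 0, 0]
    - [0.033, 0, -0.0228]
    - [0.033, 0, -0.0228]
    - [0.033, 0, -0.0228]
    - [0.033, 0, -0.0228]
    - [0.033, 0, -0.0228]
    - [0.033, 0, -0.0228]
    - [0.033, 0, -0.0228]
    - [0.033, 0, -0.0228]
    - [0.033, 0, -0.0228]
  rot:
    - [0, -0.0926, 0]
    - [0, -0.0926, 0]
    - [0, -0.0926, 0]
    - [0, 0, 0]
    - [0, 0, 0]
    - [0, 0, 0]
    - [0, 0, 0]
    - [0, 0, 0]
    - [0, 0, 0]
    - [0, 0, 0]
    - [0, 0, 0]
    - [0, 0, 0]
  fingers: 0.07
  squeeze: 30

```text
time: 1.1
tcp_pos: [0.4489, 0.3222, 0.2309]
tcp_rot: [-0.707, 0.707, -0.0, -0.0]
wrist_force: [0.1, -0.5, 0.4]
opening: 0.818
```

Call:
apply_moves:
  linear:
    - [0.028, 0.014, -0.0195]
    - [0.028, 0.014, -0.0195]
    - [0.028, 0.014, -0.0195]
    - [0.028, 0.014, -0.0195]
    - [0.028, 0.014, -0.0195]
    - [0, 0.01, 0]
    - [0, 0, 0]
    - [0, 0, 0]
  rot:
    - [0, 0, 0]
    - [0, 0, 0]
    - [0, 0, 0]
    - [0, 0, 0]
    - [0, 0, 0]
    - [0, 0, 0]
    - [0, 0, 0]
    - [0, 0, 0]

```text
time: 1.77
tcp_pos: [0.5866, 0.2265, 0.1499]
tcp_rot: [-0.707, 0.707, -0.001, -0.001]
wrist_force: [0.5, 0.6, 1.2]
opening: 0.818
```

Run:
```python
from h import *
from rig import *
s=state();print(s["tcp_pos"],s["time"])
T=get_image("top");S=get_image("side")
for n,d,(x0,y0,x1,y1) in(("t1",T,(120,150,380,345)),("s1",S,(180,200,440,395))):
    cv2.imwrite(f"pics/{n}.png",cv2.resize(d["frame"][y0:y1,x0:x1,::-1],None,fx=3,fy=3,interpolation=cv2.INTER_CUBIC))
print(proj(T,s["tcp_pos"]),proj(S,s["tcp_pos"]))
```

```text
[0.58661859 0.22652112 0.14994056] 1.7667
[208.3607218  222.01112708] [289.12023464 291.37520581]
```

View pics/t1.png

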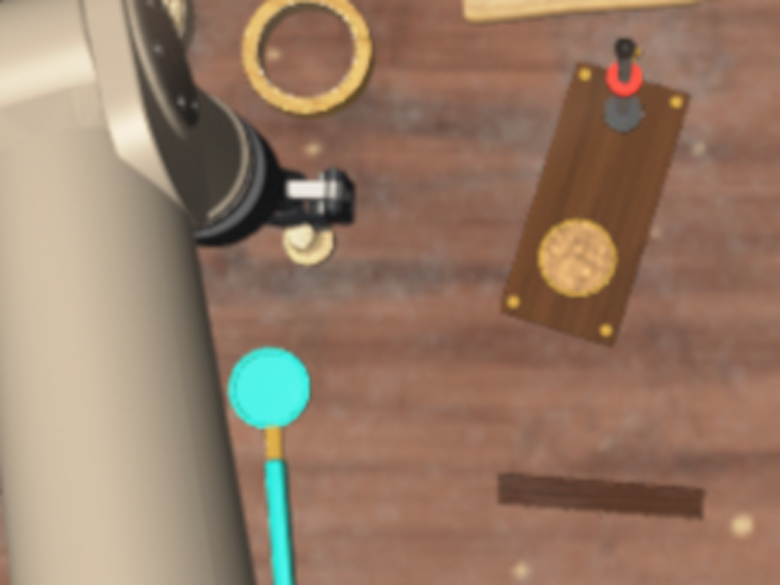

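View pics/s1.png

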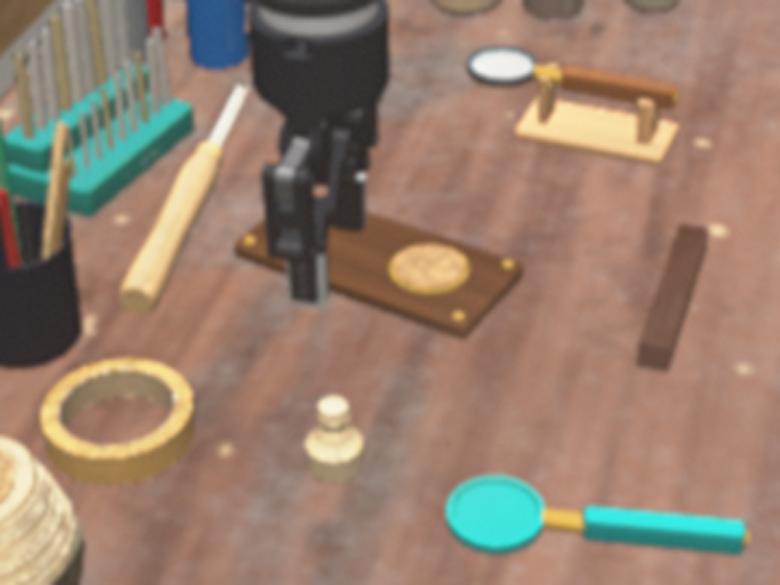

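The gripper (side crop about (310,300)) sits squarely above the piece (334,440), so I can go down.

Call:
apply_moves:
  linear:
    - [0.002, 0.03, -0.001]
    - [0, 0.035, 0]
    - [0, 0.035, 0]
    - [0, 0.025, 0]
    - [0, 0.012, 0]
    - [0, 0.009, 0]
    - [0, 0, 0]
    - [0, 0, 0]
    - [0, 0, 0]
  rot:
    - [0, 0, 0]
    - [0, 0, 0]
    - [0, 0, 0]
    - [0, 0, 0]
    - [0, 0, 0]
    - [0, 0, 0]
    - [0, 0, 0]
    - [0, 0, 0]
    - [0, 0, 0]

```text
time: 2.62
tcp_pos: [0.5917, 0.2262, 0.0077]
tcp_rot: [0.708, -0.706, -0.002, -0.001]
wrist_force: [0.2, -0.0, -0.3]
opening: 0.819
```

Call:
apply_moves:
  linear:
    - [0, 0, 0]
    - [0, 0, 0]
    - [0, 0, 0]
    - [0, 0, 0]
    - [0, 0, 0]
    - [0, 0, 0]
    - [0, 0, 0]
    - [0, 0, 0]
    - [0, 0, 0]
  rot:
    - [0, 0, 0]
    - [0, 0, 0]
    - [0, 0, 0]
    - [0, 0, 0]
    - [0, 0, 0]
    - [0, 0, 0]
    - [0, 0, 0]
    - [0, 0, 0]
    - [0, 0, 0]
  fingers: 0.02
  squeeze: 30

```text
time: 3.37
tcp_pos: [0.5907, 0.2255, 0.0066]
tcp_rot: [0.707, -0.707, -0.001, -0.001]
wrist_force: [-0.1, -0.6, 4.9]
opening: 0.404
```

Run:
```python
from h import *
from rig import *
s=state();print(s["tcp_pos"],s["time"],s["opening"]*85,s["wrist_force"])
T=get_image("top");S=get_image("side")
for n,d,(x0,y0,x1,y1) in(("s2",S,(220,260,360,390)),):
    cv2.imwrite(f"pics/{n}.png",cv2.resize(d["frame"][y0:y1,x0:x1,::-1],None,fx=4,fy=4,interpolation=cv2.INTER_CUBIC))
```

```text
[0.59066962 0.22553033 0.00661834] 3.3667 34.37560448011851 [-0.12872839 -0.63028717  4.90723998]
```

View pics/s2.png

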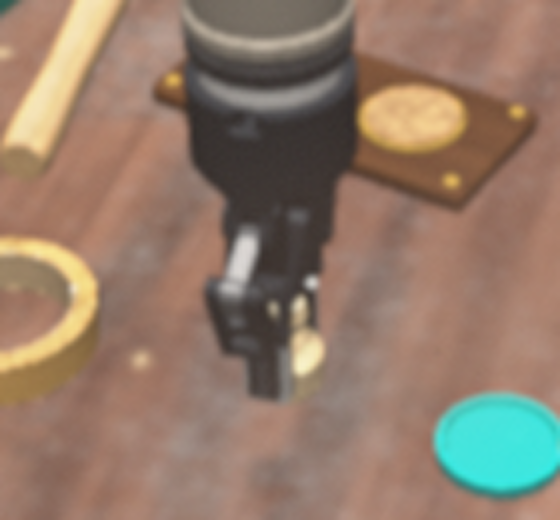

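Gripped at 34 mm opening. Lifting it.

Call:
apply_moves:
  linear:
    - [0, -0.008, 0]
    - [0, -0.016, 0]
    - [0, -0.022, 0]
    - [0, -0.022, 0]
    - [0, -0.016, 0]
    - [0, -0.01, 0]
    - [0, 0, 0]
    - [0, 0, 0]
  rot:
    - [0, 0, 0]
    - [0, 0, 0]
    - [0, 0, 0]
    - [0, 0, 0]
    - [0, 0, 0]
    - [0, 0, 0]
    - [0, 0, 0]
    - [0, 0, 0]

```text
time: 4.13
tcp_pos: [0.5897, 0.2253, 0.0992]
tcp_rot: [0.707, -0.707, -0.0, 0.0]
wrist_force: [-1.3, -0.5, 0.2]
opening: 0.402
```

Run:
```python
from h import *
from rig import *
s=state();print(s["tcp_pos"],s["time"],s["opening"]*85,s["wrist_force"])
S=get_image("side")
for n,d,(x0,y0,x1,y1) in(("s3",S,(220,210,360,340)),):
    cv2.imwrite(f"pics/{n}.png",cv2.resize(d["frame"][y0:y1,x0:x1,::-1],None,fx=4,fy=4,interpolation=cv2.INTER_CUBIC))
```

```text
[0.58971973 0.22526767 0.09924049] 4.1333 34.164693770194226 [-1.3038928  -0.51596292  0.23008285]
```

View pics/s3.png

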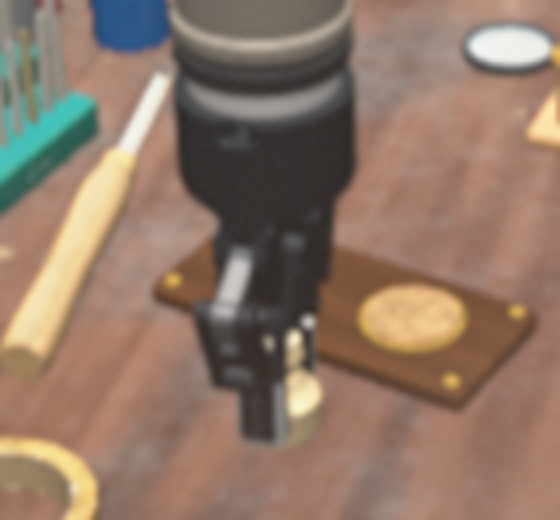

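Call:
apply_moves:
  linear:
    - [-0.002, 0, -0.02]
    - [-0.002, 0, -0.03]
    - [-0.002, 0, -0.035]
    - [-0.002, 0, -0.035]
    - [-0.002, 0, -0.035]
    - [0, 0, -0.025]
    - [0, 0, -0.015]
    - [0, 0, -0.005]
    - [0, 0, 0]
    - [0, 0, 0]
    - [0, 0, 0]
  rot:
    - [0, 0, 0]
    - [0, 0, 0]
    - [0, 0, 0]
    - [0, 0, 0]
    - [0, 0, 0]
    - [0, 0, 0]
    - [0, 0, 0]
    - [0, 0, 0]
    - [0, 0, 0]
    - [0, 0, 0]
    - [0, 0, 0]

```text
time: 5.1
tcp_pos: [0.5795, 0.0281, 0.0986]
tcp_rot: [0.708, -0.706, -0.001, 0.002]
wrist_force: [0.4, -0.1, -0.5]
opening: 0.4
```

Run:
```python
from h import *
from rig import *
s=state();print(s["tcp_pos"],s["time"],s["opening"]*85,s["wrist_force"])
S=get_image("side");T=get_image("top")
for n,d,(x0,y0,x1,y1) in(("s4",S,(250,200,390,330)),("t4",T,(240,170,380,300))):
    cv2.imwrite(f"pics/{n}.png",cv2.resize(d["frame"][y0:y1,x0:x1,::-1],None,fx=4,fy=4,interpolation=cv2.INTER_CUBIC))
```

```text
[0.57950749 0.02814153 0.09863765] 5.1 33.968469433136605 [ 0.36592795 -0.14014588 -0.48844778]
```

View pics/s4.png

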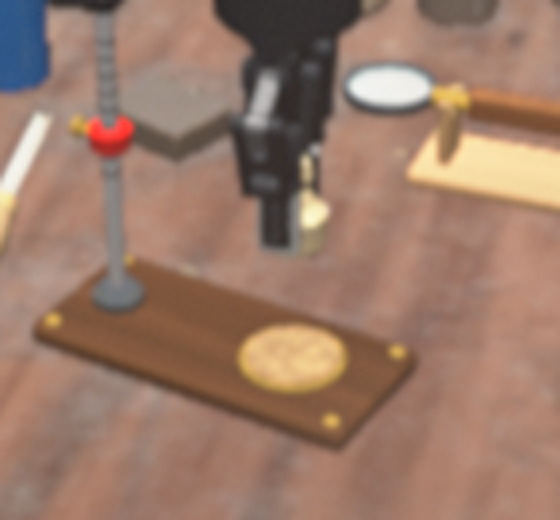

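View pics/t4.png

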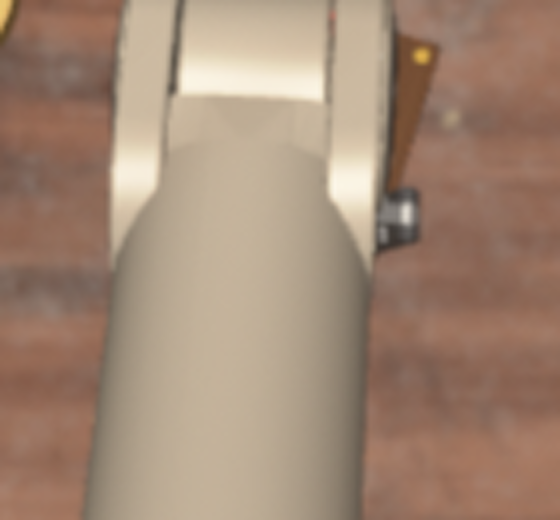

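Run:
```python
from h import *
from rig import *
S=get_image("side");cv2.imwrite("pics/s5.png",S["frame"][:,:,::-1]);s=state();print(s["tcp_pos"])
```

```text
[0.57980539 0.0273837  0.09909421]
```

View pics/s5.png

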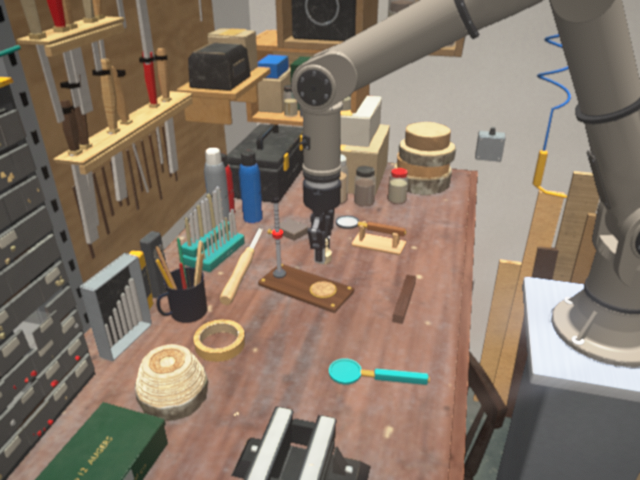

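Call:
apply_moves:
  linear:
    - [0, 0.015, 0]
    - [0, 0.02, 0]
    - [0, 0.02, 0]
    - [0, 0.012, 0]
    - [0, 0, 0]
    - [0, 0, 0]
    - [0, 0, 0]
    - [0, 0, 0]
  rot:
    - [0, 0, 0]
    - [0, 0, 0]
    - [0, 0, 0]
    - [0, 0, 0]
    - [0, 0, 0]
    - [0, 0, 0]
    - [0, 0, 0]
    - [0, 0, 0]

```text
time: 5.92
tcp_pos: [0.5812, 0.0254, 0.0338]
tcp_rot: [0.707, -0.707, -0.001, -0.001]
wrist_force: [-0.3, -1.0, -0.8]
opening: 0.401
```

Run:
```python
from h import *
from rig import *
s=state();print(s["tcp_pos"],s["time"],s["opening"]*85,s["wrist_force"])
S=get_image("side")
for n,d,(x0,y0,x1,y1) in(("s6",S,(270,230,370,320)),):
    cv2.imwrite(f"pics/{n}.png",cv2.resize(d["frame"][y0:y1,x0:x1,::-1],None,fx=6,fy=6,interpolation=cv2.INTER_CUBIC))
s=state();print(s["tcp_pos"])
```

```text
[0.58123586 0.02540226 0.03377709] 5.9167 34.11152143974354 [-0.31605089 -1.00430669 -0.75184335]
[0.58114776 0.02536462 0.0337538 ]
```

View pics/s6.png

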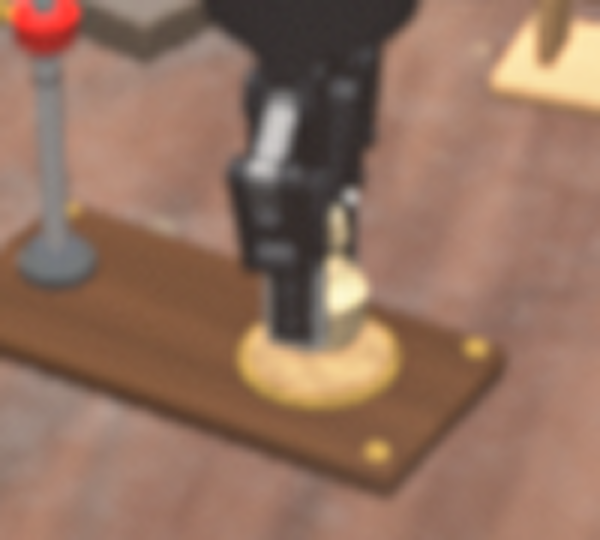

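Call:
apply_moves:
  linear:
    - [-0.0025, 0.002, 0]
    - [0, 0.003, 0]
    - [0, 0.001, 0]
    - [0, 0, 0]
    - [0, 0, 0]
    - [0, 0, 0]
  rot:
    - [0, 0, 0]
    - [0, 0, 0]
    - [0, 0, 0]
    - [0, 0, 0]
    - [0, 0, 0]
    - [0, 0, 0]

```text
time: 6.47
tcp_pos: [0.5774, 0.0252, 0.0263]
tcp_rot: [-0.707, 0.707, 0.0, -0.0]
wrist_force: [-0.1, 0.3, -0.0]
opening: 0.401
```

Run:
```python
from h import *
from rig import *
s=state();print(s["tcp_pos"],s["time"],s["opening"]*85,s["wrist_force"])
S=get_image("side")
print(proj(S,(.5779,.0257,.043)),proj(S,(.5779,.0257,.019)))
for n,d,(x0,y0,x1,y1) in(("s7",S,(300,260,350,310)),):
    cv2.imwrite(f"pics/{n}.png",cv2.resize(d["frame"][y0:y1,x0:x1,::-1],None,fx=11,fy=11,interpolation=cv2.INTER_NEAREST))
```

```text
[0.57741257 0.02521869 0.02630853] 6.4667 34.09158749567523 [-0.13850999  0.32710694 -0.02761722]
[322.35594281 278.74927059] [322.37755448 287.84168262]
```

View pics/s7.png

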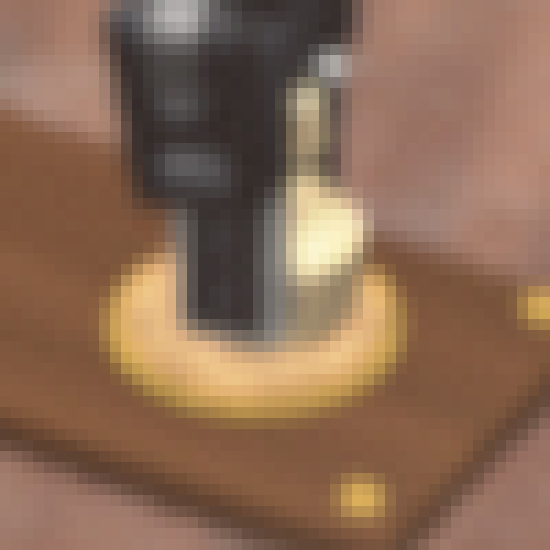

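Call:
apply_moves:
  linear:
    - [0, 0.001, 0]
    - [0, 0.0005, 0]
    - [0, 0.0005, 0]
    - [0, 0, 0]
    - [0, 0, 0]
  rot:
    - [0, 0, 0]
    - [0, 0, 0]
    - [0, 0, 0]
    - [0, 0, 0]
    - [0, 0, 0]

```text
time: 6.93
tcp_pos: [0.5777, 0.0253, 0.0256]
tcp_rot: [0.707, -0.707, -0.0, -0.0]
wrist_force: [-3.1, 0.1, 5.9]
opening: 0.402
```

Contact at 5.9 N, with TCP 19 mm above where it was gripped, which matches the pad height. Releasing.

Call:
apply_moves:
  linear:
    - [0, 0, 0]
    - [0, 0, 0]
    - [0, 0, 0]
    - [0, 0, 0]
    - [0, 0, 0]
    - [0, 0, 0]
  rot:
    - [0, 0, 0]
    - [0, 0, 0]
    - [0, 0, 0]
    - [0, 0, 0]
    - [0, 0, 0]
    - [0, 0, 0]
  fingers: 0.065

```text
time: 7.43
tcp_pos: [0.5773, 0.0252, 0.0241]
tcp_rot: [-0.707, 0.707, -0.0, -0.0]
wrist_force: [0.3, -0.8, -0.5]
opening: 0.755
```

Call:
apply_moves:
  linear:
    - [0, -0.008, 0]
    - [0, -0.02, 0]
    - [0, -0.03, 0]
    - [0, -0.035, 0]
    - [0, -0.035, 0]
    - [0, -0.02, 0]
    - [0, 0, -0.015]
    - [0, 0, -0.03]
    - [0, 0, -0.035]
    - [0, 0, -0.035]
    - [0, 0, -0.035]
    - [0, 0, -0.035]
  rot:
    - [0, 0, 0]
    - [0, 0, 0]
    - [0, 0, 0]
    - [0, 0, 0]
    - [0, 0, 0]
    - [0, 0, 0]
    - [0, 0, 0]
    - [0, 0, 0]
    - [0, 0, 0]
    - [0, 0, 0]
    - [0, 0, 0]
    - [0, 0, 0]

```text
time: 8.43
tcp_pos: [0.5772, -0.1613, 0.1731]
tcp_rot: [-0.707, 0.707, 0.0, 0.0]
wrist_force: [0.6, 0.0, 0.1]
opening: 0.762
```

Run:
```python
from h import *
from rig import *
s=state();print(s["tcp_pos"],s["time"],s["opening"]*85,s["wrist_force"])
S=get_image("side");T=get_image("top")
for n,d,(x0,y0,x1,y1),k in(("s8",S,(290,250,360,310),11),("t8",T,(270,150,450,320),4)):
    cv2.imwrite(f"pics/{n}.png",cv2.resize(d["frame"][y0:y1,x0:x1,::-1],None,fx=k,fy=k,interpolation=cv2.INTER_NEAREST)[:600])
pickle.dump(T,open("top1.pkl","wb"));pickle.dump(S,open("side1.pkl","wb"))
l=np.array([.0,0]);u=np.array([.1466,-.0172]);u/=np.linalg.norm(u);g=np.array([.578,-.2226])-.08*u
print("grip",g,delta(s,(*g,.2),(-u[1],u[0])))
```

```text
[ 0.57721582 -0.16126771  0.17313248] 8.4333 64.77322134680612 [0.62709931 0.0181987  0.12048595]
grip [ 0.498545   -0.21327786] (array([-0.07866778, -0.02693552, -0.05197956]), [array([1.28535434e-05, 1.17203501e-01, 9.10866080e-04]), array([ 1.37898562e-03, -3.02438884e+00, -1.94593386e-05])])
```

View pics/s8.png

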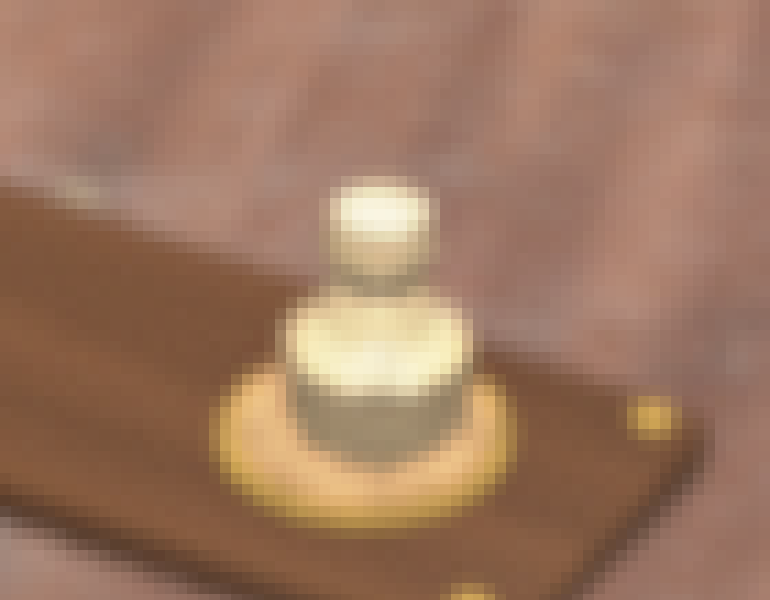

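View pics/t8.png

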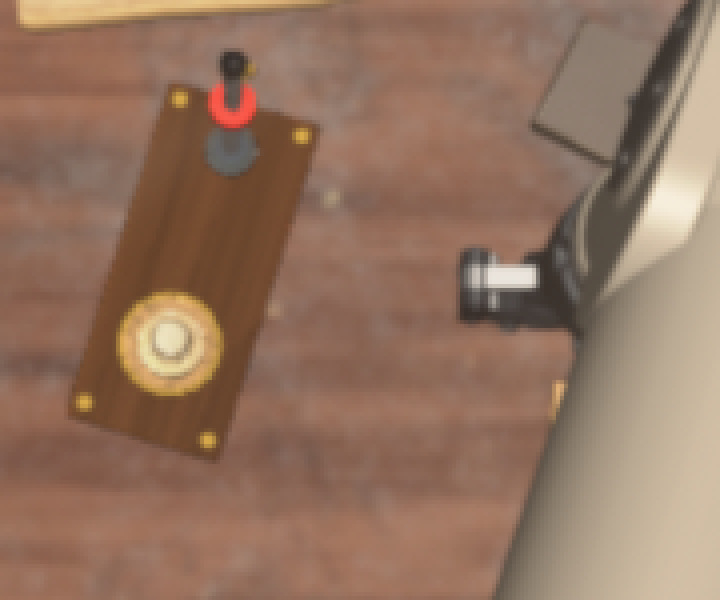

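The piece stands upright, centred on the pad in both views: side head (380,215), pad (365,440); top belly (168,342), pad (170,343). Next the loupe: brown handle, clear lens in the pale cradle, not the turquoise look-alike.

Call:
apply_moves:
  linear:
    - [-0.016, 0, -0.0104]
    - [-0.02, 0, -0.0135]
    - [-0.02, 0, -0.0135]
    - [-0.016, 0, -0.0104]
    - [-0.0067, 0, -0.0045]
    - [0, 0, 0]
    - [0, 0, 0]
    - [0, 0, 0]
    - [0, 0, 0]
  rot:
    - [0, 0, 0]
    - [0, 0, 0]
    - [0, 0, 0]
    - [0, 0, 0]
    - [0, 0, 0]
    - [0, 0.06, 0]
    - [0, 0.057, 0]
    - [0, 0, 0]
    - [0, 0, 0]
  fingers: 0.05

```text
time: 9.28
tcp_pos: [0.4994, -0.2113, 0.1726]
tcp_rot: [0.706, -0.706, 0.04, -0.041]
wrist_force: [0.2, -0.4, 0.3]
opening: 0.581
```

Run:
```python
from h import *
from rig import *
s=state();print(s["tcp_pos"],s["time"],s["opening"]*85,s["wrist_force"])
u=np.array([.1466,-.0172]);u/=np.linalg.norm(u);g=np.array([.578,-.2226])-.08*u
print(delta(s,(*g,.032),(-u[1],u[0])))
S=get_image("side")
d=S;x0,y0,x1,y1=330,170,430,270
cv2.imwrite("pics/s9.png",cv2.resize(d["frame"][y0:y1,x0:x1,::-1],None,fx=6,fy=6,interpolation=cv2.INTER_CUBIC))
```

```text
[ 0.49935805 -0.21133109  0.17259599] 9.2833 49.35428124725131 [ 0.19821544 -0.44762886  0.3189426 ]
(array([-0.00069587,  0.14059494, -0.00206443]), [array([-0.00026831,  0.00241349,  0.00078434]), array([ 1.23109387e-03, -3.13917889e+00,  4.21136884e-04])])
```

View pics/s9.png

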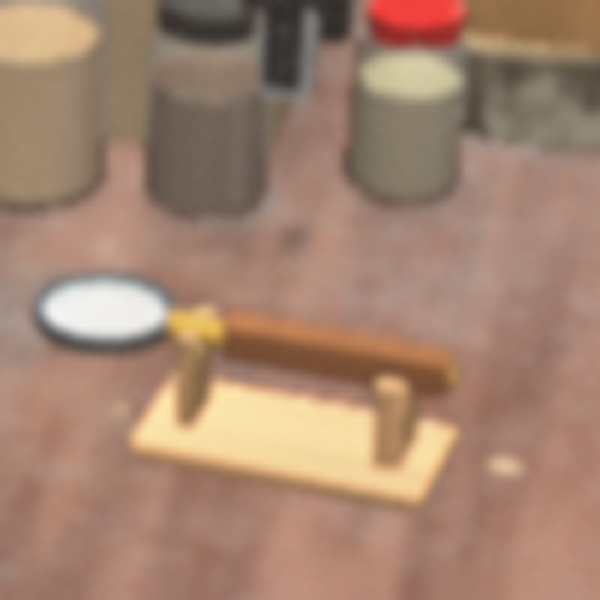

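The fingertip (288,90) is in line above mid-handle (290,345), between the forks. Descending.

Call:
apply_moves:
  linear:
    - [-0.0007, 0.02, -0.002]
    - [0, 0.035, 0]
    - [0, 0.035, 0]
    - [0, 0.025, 0]
    - [0, 0.015, 0]
    - [0, 0.01, 0]
    - [0, 0, 0]
    - [0, 0, 0]
    - [0, 0, 0]
  rot:
    - [0, 0, 0]
    - [0, 0, 0]
    - [0, 0, 0]
    - [0, 0, 0]
    - [0, 0, 0]
    - [0, 0, 0]
    - [0, 0, 0]
    - [0, 0, 0]
    - [0, 0, 0]

```text
time: 10.08
tcp_pos: [0.4991, -0.2145, 0.0337]
tcp_rot: [-0.706, 0.706, -0.04, 0.042]
wrist_force: [0.7, -0.1, 0.3]
opening: 0.582
```

Run:
```python
from h import *
from rig import *
s=state();print(s["tcp_pos"],s["time"],s["opening"]*85,s["wrist_force"])
u=np.array([.1466,-.0172]);u/=np.linalg.norm(u);g=np.array([.578,-.2226])-.08*u
print(delta(s,(*g,.032),(-u[1],u[0])))
S=get_image("side")
d=S;x0,y0,x1,y1=330,170,430,270
cv2.imwrite("pics/s10.png",cv2.resize(d["frame"][y0:y1,x0:x1,::-1],None,fx=6,fy=6,interpolation=cv2.INTER_CUBIC))
```

```text
[ 0.49911872 -0.21445045  0.03366209] 10.0833 49.475342626182965 [ 0.71472649 -0.14536384  0.31188277]
(array([-0.00071089,  0.00165928,  0.00109915]), [array([0.00069963, 0.00032857, 0.00288785]), array([ 4.53574460e-03, -3.14126061e+00, -1.09886771e-03])])
```

View pics/s10.png

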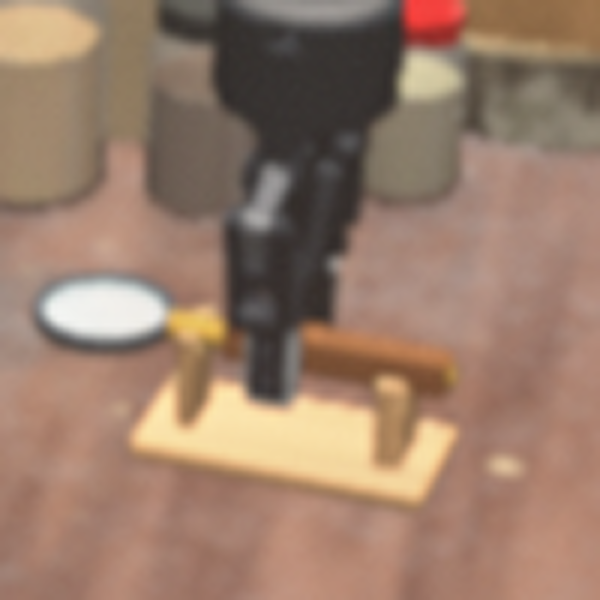

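Call:
apply_moves:
  linear:
    - [0, 0.001, 0.001]
    - [0, 0, 0]
    - [0, 0, 0]
    - [0, 0, 0]
    - [0, 0, 0]
    - [0, 0, 0]
    - [0, 0, 0]
    - [0, 0, 0]
    - [0, 0, 0]
    - [0, 0, 0]
  rot:
    - [0, 0, 0]
    - [0, 0, 0]
    - [0, 0, 0]
    - [0, 0, 0]
    - [0, 0, 0]
    - [0, 0, 0]
    - [0, 0, 0]
    - [0, 0, 0]
    - [0, 0, 0]
    - [0, 0, 0]
  fingers: 0.0
  squeeze: 60

```text
time: 10.97
tcp_pos: [0.4984, -0.213, 0.032]
tcp_rot: [-0.706, 0.706, -0.041, 0.042]
wrist_force: [0.3, 0.8, 6.1]
opening: 0.153
```

Run:
```python
from h import *
from rig import *
s=state();print(s["tcp_pos"],s["tcp_rot"],s["time"],s["opening"]*85,s["wrist_force"])
S=get_image("side")
d=S;x0,y0,x1,y1=330,170,430,270
cv2.imwrite("pics/s11.png",cv2.resize(d["frame"][y0:y1,x0:x1,::-1],None,fx=6,fy=6,interpolation=cv2.INTER_CUBIC))
```

```text
[ 0.49841869 -0.2130115   0.03201705] [-0.70588605  0.70591644 -0.04083936  0.04170145] 10.9667 13.009144561855866 [0.2810081  0.83884826 6.05624433]
```

View pics/s11.png

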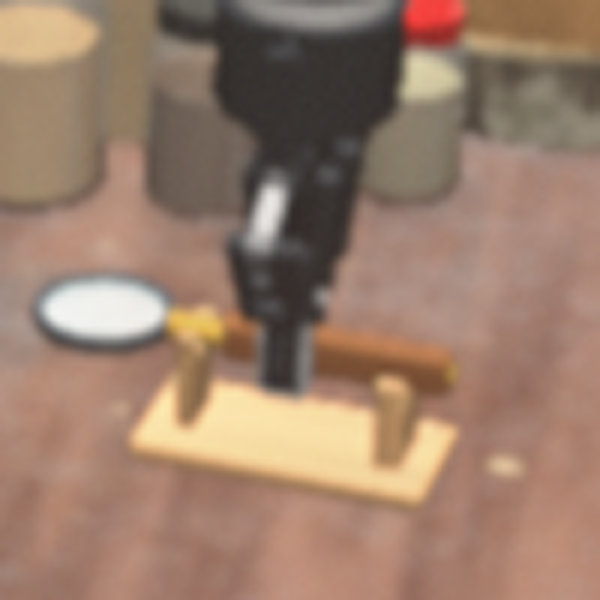

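Call:
apply_moves:
  linear:
    - [0, -0.005, 0]
    - [0, -0.01, 0]
    - [0, -0.015, 0]
    - [0, -0.02, 0]
    - [0, -0.025, 0]
    - [0, -0.02, 0]
    - [0, -0.015, 0]
    - [0, -0.01, 0]
    - [0, 0, 0]
    - [0, 0, 0]
    - [0, 0, 0]
  rot:
    - [0, 0, 0]
    - [0, 0, 0]
    - [0, 0, 0]
    - [0, 0, 0]
    - [0, 0, 0]
    - [0, 0, 0]
    - [0, 0, 0]
    - [0, 0, 0]
    - [0, 0, 0]
    - [0, 0, 0]
    - [0, 0, 0]

```text
time: 11.93
tcp_pos: [0.4969, -0.2125, 0.1501]
tcp_rot: [0.706, -0.706, 0.042, -0.04]
wrist_force: [-0.7, 0.0, -0.6]
opening: 0.151
```

Run:
```python
from h import *
from rig import *
s=state();print(s["tcp_pos"],s["tcp_rot"],s["time"],s["opening"]*85,s["wrist_force"])
u=np.array([.1466,-.0172]);u/=np.linalg.norm(u);g=np.array([.5779,.0257])-.08*u
print(g,delta(s,(*g,.152),(-u[1],u[0])))
S=get_image("side")
d=S;x0,y0,x1,y1=310,120,430,220
cv2.imwrite("pics/s12.png",cv2.resize(d["frame"][y0:y1,x0:x1,::-1],None,fx=6,fy=6,interpolation=cv2.INTER_CUBIC))
```

```text
[ 0.49692364 -0.21248552  0.15009807] [ 0.70616678 -0.70563043  0.04215956 -0.04045661] 11.9333 12.864818248079347 [-0.69878201  0.04166942 -0.61008869]
[0.498445   0.03502214] (array([-0.02736208, -0.00168328,  0.24599687]), [array([-0.00061667, -0.00011145, -0.00244849]), array([ 3.84594378e-03,  3.14147870e+00, -9.68621408e-04])])
```

View pics/s12.png

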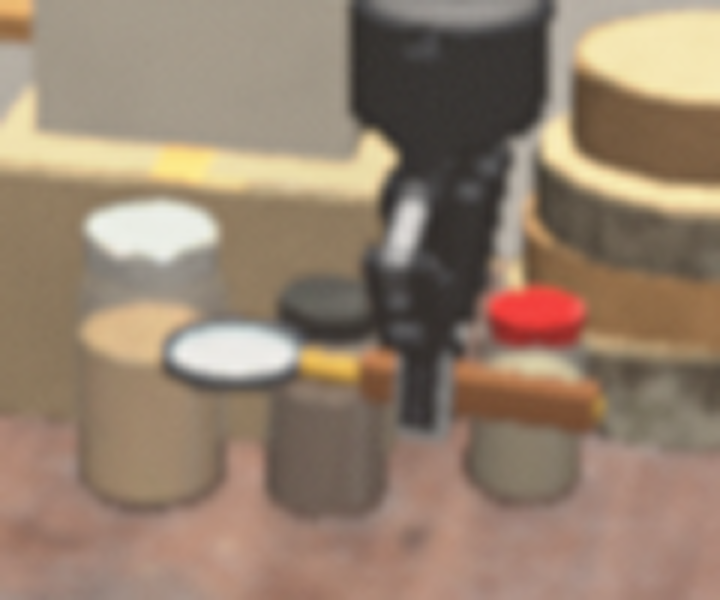

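The loupe is clear of the cradle and held level. Carrying it across high.

Call:
apply_moves:
  linear:
    - [-0.0016, 0, 0.014]
    - [-0.0026, 0, 0.024]
    - [-0.0033, 0, 0.03]
    - [-0.0033, 0, 0.03]
    - [-0.0033, 0, 0.03]
    - [-0.0033, 0, 0.03]
    - [-0.0033, 0, 0.03]
    - [-0.0033, 0, 0.03]
    - [-0.0022, 0, 0.018]
    - [-0.001, 0, 0.01]
    - [0, 0, 0]
    - [0, 0, 0]
  rot:
    - [0, 0, 0]
    - [0, 0, 0]
    - [0, 0, 0]
    - [0, 0, 0]
    - [0, 0, 0]
    - [0, 0, 0]
    - [0, 0, 0]
    - [0, 0, 0]
    - [0, 0, 0]
    - [0, 0, 0]
    - [0, 0, 0]
    - [0, 0, 0]

```text
time: 12.98
tcp_pos: [0.4991, 0.0335, 0.1506]
tcp_rot: [-0.705, 0.706, -0.042, 0.041]
wrist_force: [0.7, -1.1, -0.8]
opening: 0.154
```

Run:
```python
from h import *
from rig import *
S=get_image("side");T=get_image("top")
s=state();print(s["tcp_pos"],s["tcp_rot"],s["time"],s["opening"]*85,s["wrist_force"])
for n,d,(x0,y0,x1,y1),k in(("s13",S,(250,180,400,310),4),("t13",T,(270,150,400,290),4)):
    cv2.imwrite(f"pics/{n}.png",cv2.resize(d["frame"][y0:y1,x0:x1,::-1],None,fx=k,fy=k,interpolation=cv2.INTER_CUBIC))
```

```text
[0.49941382 0.0319114  0.15098745] [-0.70520728  0.70644365 -0.04272108  0.04236705] 13.0833 13.03705194485861 [ 0.04160846 -0.31451677 -0.57877637]
```

View pics/s13.png

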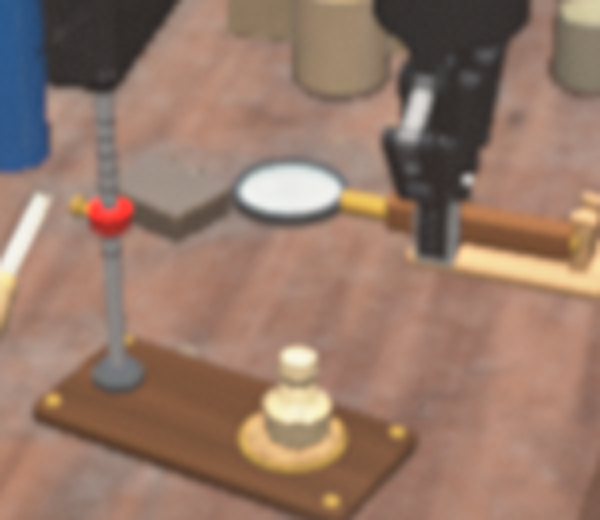

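View pics/t13.png

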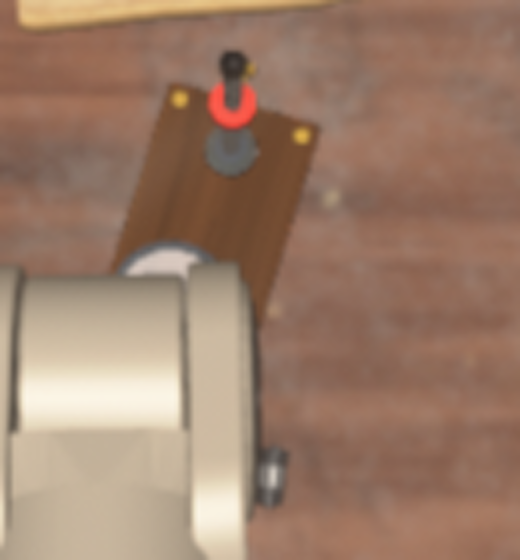

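Run:
```python
from h import *
T=load("top0.pkl");S=load("side0.pkl");S1=load("side1.pkl");T1=load("top1.pkl")
def res(nm,pT,z,pS):
    X=plane(T,*pT,z); print(nm,X.round(4),"S res",(np.array(pS)-proj(S,X)).round(2))
res("screwA",(314.6,174.4),.015,(262.5,279.4))
res("screwC",(321.5,259.7),.015,(348.9,287.5))
res("screwD",(290.5,250.0),.015,(332.3,304.7))
res("pad",(312,235.4),.019,(322.7,289))
res("piecetop0",(219.7,227.8),.052,(290.6,335))
res("lens",(426.7,234.6),.050,(347,221.1))
# post bottom / ball
for D,n,(x0,y0,x1,y1) in((S,"pS",(255,190,300,285)),(T,"pT",(310,155,350,205))):
    cv2.imwrite(f"pics/{n}.png",cv2.resize(D["frame"][y0:y1,x0:x1,::-1],None,fx=8 if n=="pT" else 6,fy=8 if n=="pT" else 6,interpolation=cv2.INTER_NEAREST))
post=(.6881,-.0072)
for z in(.014,.12,.125,.13,.2,.209): print(z,proj(S,(*post,z)).round(1),proj(T,(*post,z)).round(1))
b=blobs(T1,(295,220,330,250),(15,40,150),(35,255,255))
```

```text
screwA [0.7174 0.0215 0.015 ] S res [0.16 0.11]
screwC [0.5242 0.0041 0.015 ] S res [0.28 0.27]
screwD [0.5452 0.0732 0.015 ] S res [0.37 0.17]
pad [0.5778 0.0257 0.019 ] S res [0.3  1.16]
piecetop0 [0.5885 0.2244 0.052 ] S res [0.36 1.51]
lens [ 0.5782 -0.2228  0.05  ] S res [ 0.28 -0.44]
0.014 [278.9 274.4] [327.2 187.3]
0.12 [276.7 234. ] [327.6 176.1]
0.125 [276.6 232. ] [327.7 175.6]
0.13 [276.5 230. ] [327.7 175. ]
0.2 [275.  200.9] [328.  166.1]
0.209 [274.8 197. ] [328.1 164.8]
```

View pics/pS.png

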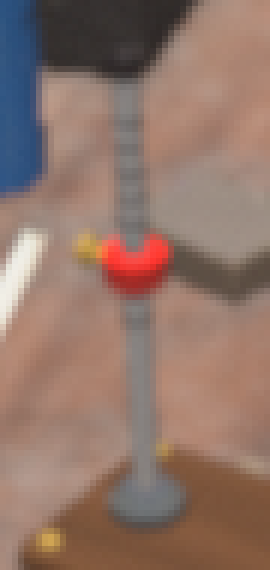

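View pics/pT.png

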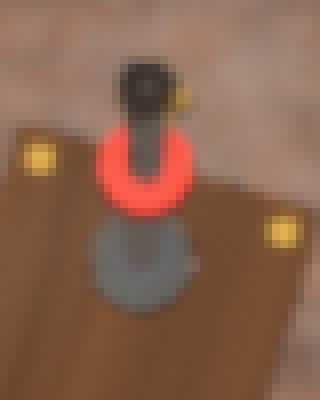

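Run:
```python
from h import *
from rig import *
S=load("side0.pkl")
a=np.linspace(0,2*np.pi,72)
for z in(.119,.122,.125):
    P=np.array([proj(S,(.6881+.012*np.cos(t),-.0072+.012*np.sin(t),z+h)) for t in a for h in(-.006,.006)])
    print(z,P.min(0).round(2),P.max(0).round(2))
fr=S["frame"].astype(float); red=fr[:,:,0]-np.maximum(fr[:,:,1],fr[:,:,2])
print("vertical profile col 277/278",red[224:244,277].round(),red[224:244,274],red[224:244,281])
Sn=get_image("side"); s=state(); print(s["tcp_pos"],s["tcp_rot"],s["time"])
for b in blobs(Sn,(300,210,345,240),(0,0,180),(179,45,255))[:2]: print(b[0],b[1],b[2],ell(b[3]))
R=toR(s["tcp_rot"]); L=s["tcp_pos"]-R[:,1]*.018+.08*R[:,0]; print("lens pred",L,proj(Sn,L))
# T piece location now
T1=load("top1.pkl"); 
for b in blobs(T1,(298,222,326,250),(20,40,180),(35,140,255))[:3]: print(b[0],b[1],ell(b[3]))
cv2.imwrite("pics/pp.png",cv2.resize(T1["frame"][220:252,296:328,::-1],None,fx=16,fy=16,interpolation=cv2.INTER_NEAREST))
```

```text
0.119 [271.07 229.23] [282.41 239.6 ]
0.122 [271.   228.04] [282.36 238.4 ]
0.125 [270.93 226.84] [282.3 237.2]
vertical profile col 277/278 [  5.   5.   5.   4.   3.   0.   0.  33. 123. 172. 183. 158. 125. 117.
  94.  46.  12.   3.   4.   4.] [ 19.  17.  16.  14.  28.  78. 146. 179. 190. 196. 189. 142. 113.  95.
  68.  42.  30.  31.  32.  35.] [ 14.  15.  14.  14.  27.  92. 174. 192. 196. 191. 145. 105.  90.  73.
  50.  35.  32.  33.  34.  33.]
[0.49953821 0.03193343 0.15113601] [-0.70532122  0.70631396 -0.04274235  0.04261051] 13.1333
225 [322.16444444 226.09333333] [310 221  25  11] ((322.1872253417969, 226.17578125), (11.454449653625488, 24.37129020690918), 90.04376983642578)
lens pred [0.57896028 0.02231948 0.16912789] [322.13995581 226.75061263]
68 [309.70588235 238.25      ] ((311.4845886230469, 236.14492797851562), (13.748878479003906, 15.234320640563965), 115.01870727539062)
47 [311.9787234  233.82978723] ((311.9554138183594, 233.8937225341797), (6.9250712394714355, 7.797938823699951), 173.40130615234375)
```

View pics/pp.png

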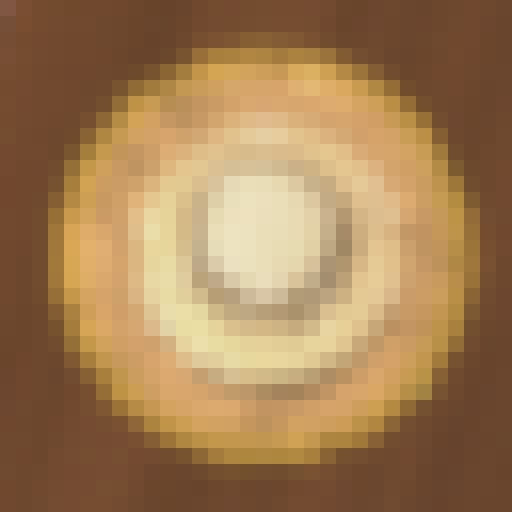

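Run:
```python
from h import *
from rig import *
T1=load("top1.pkl");S1=load("side1.pkl")
print("belly",plane(T1,312.4,235.4,.039),"head",plane(T1,312.0,233.8,.071), "S belly/head pred",proj(S1,(.5775,.0257,.071)))
print("S head meas approx",(290+380/11-.5,250+215/11-.5))
s=state(); R=toR(s["tcp_rot"]); L=s["tcp_pos"]-R[:,1]*.018+.08*R[:,0]
print(s["tcp_pos"],L, "shift tool",R.T@(np.array([.5778,.0257,.121])-L)); print(R.round(4))
u=np.array([.1466,-.0172]);u/=np.linalg.norm(u)
print(delta(s,s["tcp_pos"],(-u[1],u[0]))[1][0])
```

```text
belly [0.57543901 0.02435084 0.039     ] head [0.57498069 0.02452817 0.071     ] S belly/head pred [322.51290418 267.9202402 ]
S head meas approx (324.04545454545456, 269.04545454545456)
[0.49953821 0.03193343 0.15113601] [0.57896028 0.02231948 0.16912789] shift tool [-0.00155425  0.04812345  0.00328408]
[[ 9.927e-01 -3.000e-04  1.205e-01]
 [-1.205e-01 -1.400e-03  9.927e-01]
 [-1.000e-04 -1.000e+00 -1.400e-03]]
[ 0.00141244 -0.00398849 -0.00010419]
```

Call:
apply_moves:
  linear:
    - [-0.0015, 0.005, 0.001]
    - [-0.002, 0.01, 0.001]
    - [0, 0.012, 0]
    - [0, 0.01, 0]
    - [0, 0.007, 0]
    - [0, 0.004, 0]
    - [0, 0, 0]
    - [0, 0, 0]
    - [0, 0, 0]
    - [0, 0, 0]
    - [0, 0, 0]
    - [0, 0, 0]
  rot:
    - [0, 0, 0]
    - [0, 0, 0]
    - [0, 0, 0]
    - [0, 0, 0]
    - [0, 0, 0]
    - [0, 0, 0]
    - [0, 0, 0]
    - [0, 0, 0]
    - [0, 0, 0]
    - [0, 0, 0]
    - [0, 0, 0]
    - [0, 0, 0]

```text
time: 14.13
tcp_pos: [0.4966, 0.037, 0.1037]
tcp_rot: [0.706, -0.706, 0.041, -0.042]
wrist_force: [-0.1, -0.2, -1.3]
opening: 0.151
```

Run:
```python
from h import *
from rig import *
S=get_image("side")
s=state();print(s["tcp_pos"],s["tcp_rot"],s["time"],s["opening"]*85,s["wrist_force"])
R=toR(s["tcp_rot"]); L=s["tcp_pos"]-R[:,1]*.018+.08*R[:,0]; print("lens",L,proj(S,L),"tool axes z comps",R[2])
print("shift",R.T@(np.array([.5757,.0248,.121])-L))
for b in blobs(S,(300,225,350,265),(0,0,180),(179,45,255))[:2]: print(b[0],b[1],b[2],ell(b[3]))
x0,y0,x1,y1=250,190,400,310
cv2.imwrite("pics/s14.png",cv2.resize(S["frame"][y0:y1,x0:x1,::-1],None,fx=5,fy=5,interpolation=cv2.INTER_CUBIC))
```

```text
[0.49653535 0.03699013 0.10362805] [ 0.70595934 -0.70584133  0.04104028 -0.04153445] 14.1833 12.921892195490653 [ 1.27872946 -0.45626011 -0.98030924]
lens [0.57597711 0.02766154 0.12168308] [322.948036   248.13909459] tool axes z comps [ 6.87917363e-04 -9.99999742e-01  2.07410426e-04]
shift [ 5.79086599e-05  6.82523719e-04 -2.87447415e-03]
238 [322.91596639 247.5       ] [311 242  25  12] ((322.9803771972656, 247.5), (12.084888458251953, 24.144229888916016), 90.0)
```

View pics/s14.png

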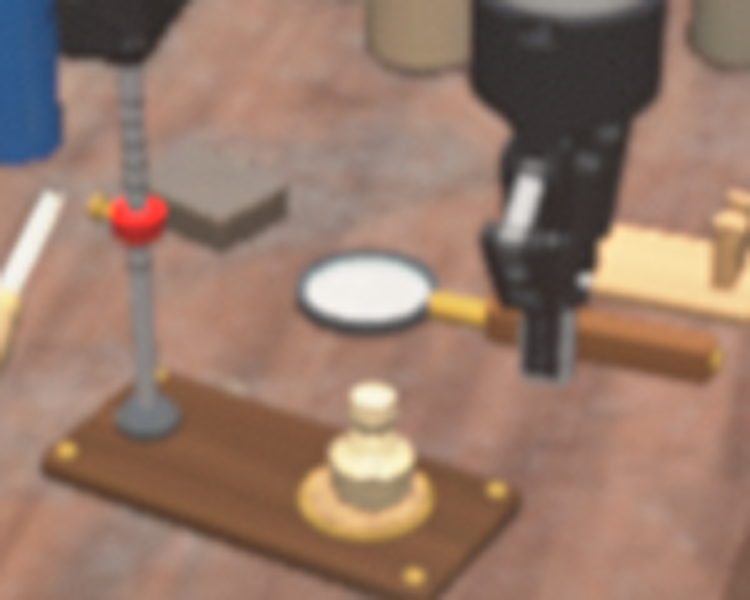

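Call:
apply_moves:
  linear:
    - [-0.0007, 0.0005, -0.002]
    - [0, 0, 0]
    - [0, 0, 0]
    - [0, 0, 0]
    - [0, 0, 0]
    - [0, 0, 0]
    - [0, 0, 0]
    - [0, 0, 0]
    - [0, 0, 0]
    - [0, 0, 0]
  rot:
    - [0, 0, 0]
    - [0, 0, 0]
    - [0, 0, 0]
    - [0, 0, 0]
    - [0, 0, 0]
    - [0, 0, 0]
    - [0, 0, 0]
    - [0, 0, 0]
    - [0, 0, 0]
    - [0, 0, 0]

```text
time: 15.02
tcp_pos: [0.4954, 0.0351, 0.1028]
tcp_rot: [0.706, -0.706, 0.041, -0.041]
wrist_force: [-0.4, -0.2, -1.0]
opening: 0.154
```

Run:
```python
from h import *
from rig import *
for i in range(3):
    S=get_image("side");s=state()
    R=toR(s["tcp_rot"]); L=s["tcp_pos"]-R[:,1]*.018+.08*R[:,0]; print(s["time"],"lens",L.round(4),proj(S,L).round(1),R[2].round(4),s["joint_velocities"].round(3))
for b in blobs(S,(300,225,350,265),(0,0,180),(179,45,255))[:1]: print(b[1],ell(b[3]))
for b in blobs(S,(310,260,340,300),(20,30,190),(40,170,255))[:2]: print(b[0],b[1],b[2])
print(proj(S,(.5753,.0245,.071)))
T=get_image("top")
for b in blobs(T,(290,200,340,240),(0,0,180),(179,45,255))[:2]: print("T",b[0],b[1],b[2])
cv2.imwrite("pics/t15.png",cv2.resize(T["frame"][190:270,280:380,::-1],None,fx=7,fy=7))
```

```text
15.0667 lens [0.5748 0.0257 0.1208] [323.7 248.1] [-0. -1.  0.] [ 0.    -0.002  0.001 -0.002  0.003 -0.001 -0.001]
15.1167 lens [0.5748 0.0257 0.1208] [323.7 248.1] [ 0.e+00 -1.e+00  1.e-04] [ 0.001  0.002 -0.002 -0.     0.002 -0.001 -0.001]
15.1667 lens [0.5748 0.0257 0.1208] [323.7 248.1] [ 0. -1.  0.] [ 0.    -0.     0.001  0.002 -0.001  0.001 -0.002]
[323.7605042  247.45798319] ((323.8330383300781, 247.43641662597656), (11.852449417114258, 24.4346981048584), 89.39027404785156)
107 [323.93457944 281.41121495] [317 278  15   8]
22 [324. 269.] [321 267   7   5]
[323.65725962 267.75653371]
T 139 [310.17985612 223.15107914] [300 219  22   9]
```

View pics/t15.png

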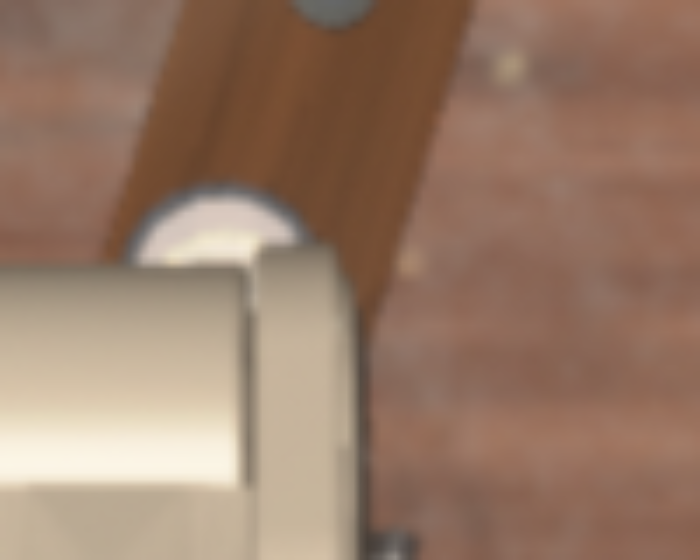

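Run:
```python
from rig import *
s=state();print(s["tcp_pos"],s["opening"]*85,s["wrist_force"]);print(close_job())
```

```text
[0.49534608 0.03503998 0.10278934] 12.830006141379554 [ 0.04877618 -0.71282826 -0.58102029]
the job is handed in; nothing more can be done
None
```

I stood the turned piece upright on the cork pad and let go of it. Then I lifted the loupe out by its handle and handed in at about 15 s, with the gripper still holding it over the piece.

- **Piece:** it stands upright, but about 2.5 mm off the pad's centre, towards the robot (measured in both views). I left it there rather than risk gripping it again.
- **Lens height:** the lens centre works out at z ≈ 0.1208 m from the tool pose, taking the cradle height as reference. I measured the collar at about 0.121 m, good to 1–2 mm. The lens image sat about 0.65 px higher than that pose predicts in the side view. It was off by about the same in the cradle at its known 50 mm, so I treated it as an image bias.
- **Lens centring:** the lens is at (0.575, 0.026) and the piece at (0.575, 0.0245), so it is within about 1–2 mm. The top view was mostly blocked by the arm and could only roughly confirm this. The tool was level and the arm at rest.
- **Loupe and other objects:** the loupe never came near the piece, with about 45 mm between the rim and its top. I noticed no contact with the collar or the other objects, but I did not measure their positions again at the end.

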